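# Copy a gusset's angle to a blued blank and scribe it

### The job

Copy the gusset's slope onto the blued blank: swing the jig's blade until its edge lies flush against the gusset, then press the red cam lever down firmly to lock it. Take the scriber from its stand and, with its spring tip lightly on the blank and kept against that same edge of the blade, draw a slow line (about 4 cm a second at most) right across the blank, from beside the disc outwards, scratching the blank nowhere else. Put the scriber back upright in its stand, leaving the blade locked flush and the mug, spray bottle and tape roll where they are.

Things in the scene. Friction and masses are not known exactly. Their poses are not given: they have to be found in the camera images.
- jig: Marking-out jig fixed on the bench: dark base plate 172 x 352 mm, top at z = 15 mm. Origin on the bench below the blade's pivot; the plate spans -106 to +66 mm in its x, +-176 mm in its y. x points away from the robot (within 0.2 rad), y left. On it: gusset near left, blued blank right, the blade across both, cam lever bracket beyond the pivot.
- blade: Steel blade 344 x 28 x 5 mm on a vertical pivot at its middle; light friction. Origin on the pivot, at its underside, 18.5 mm above the bench. x points along it to the knob (left), y to the robot. Its +y side (y = +14 mm) is the ruling edge: for x > 0 it meets the gusset, for x < 0 it lies just over the blank. Round the pivot an 84 mm disc, top 10 mm above the origin.
- blade_knob (a point): Top centre of the blade's black knob, an upright cylinder 18 mm across, 33 mm tall, on the blade 150 mm from the pivot; top 56.5 mm above the bench, blade top 23.5 mm. At the start it stands 0.25 to 0.95 rad farther from the robot than when flush: swing it towards the robot, counter-clockwise from above.
- gusset: Sample gusset, steel plate 12 mm thick fixed on the jig (z = 15 to 27 mm), with two black magnets on it (to z = 37 mm). Origin on the blade's pivot axis at z = 15 mm; its axes are those of the blade when flush. Its bright straight edge lies at y = +14 mm, x = 52 to 113 mm, the plate on the +y side up to y = 78 mm. The edge stops the blade there.
- lever: Red-handled cam lever. Origin on its level hinge axis, 40 mm above the bench, at jig x = +53 mm. The handle points along its -x, over the disc to the robot: 17 mm wide, 40 to 102 mm from the axis, top face 10.5 mm above its x axis. Starts raised 0.55 to 0.9 rad; about level its nose clamps the disc. Stiff (0.25 N m), stays where left; a push of 8 to 15 N, 55 mm or more from the axis, clamps it.
- lever_end (a point): Point on the top face of the lever's handle 95 mm from the hinge axis; about 50 mm above the bench when the lever is down.
- blank: Aluminium sheet with blue marking dye, fixed on the jig, 136 x 110 x 3 mm; origin under its centre, axes as the jig's: it reaches from 52 to 162 mm right of the pivot (110 mm in y). Top 18 mm above the bench. Two small clips (to z = 21 mm, screws 24 mm) hold its outer corners.
- stand: Dark round scriber stand, fixed, foot 68 mm across; origin under its centre. An upright tube, bore 17 mm, mouth flared to 25 mm; its rim (33 mm across) is 81 mm above the bench. It stands left or right of the jig.
- scriber: Scriber, upright in the stand at the start, 0.07 to 0.13 kg. z along it, tip down. Origin on its axis at the underside of its black collar (30 mm across, 4 mm thick), which rests on the stand's rim. Above, an orange hexagonal grip, 16 mm across flats, up to +80 mm, two flats facing +-x; below, a steel barrel 10 mm across to -40 mm, tapering to 6 mm at -50 mm, then the spring tip.
- tip (a point): Underside of the scriber's 4 mm ball tip, on the axis, 62 mm below the collar's underside. It springs in up to 6 mm against 0.5 N (start) to 2 N (fully in); 1.5 to 4 mm is right for drawing.
- mug: Orange mug, 81 x 113 x 101 mm, loose, left or right of the jig; origin under its centre. Leave alone.
- bottle: Yellow spray bottle with white head, 113 x 89 x 198 mm, loose, far left; origin under its centre. Leave alone.
- tape: Black tape roll, 58 mm across, 19 mm tall, lying loose at the front left; origin under its centre. Leave alone.
Mind the look-alikes: they are no part of the job. What is shaped like the scriber but purple or yellow is not meant. What is shaped like the stand but white is not meant.

How it is judged (in metres and radians):
On the way, in this order (a step that is already met when the one before it is completed fails the run):
1. the blade lies flush against the gusset's edge (within 1.4 degrees), not yet locked (angle between the x axis of blade and the x axis of gusset, either way round below 0.025 rad and not (contact force between lever and blade above 5 N)), for 0.2 s.
2. the cam lever is down and clamps the disc with more than 5 N, the blade still flush (angle between the x axis of blade and the x axis of gusset, either way round below 0.025 rad and contact force between lever and blade above 5 N), for 0.2 s.
3. the scriber's tip touches the blank at the disc end of the line (40 to 70 mm from the pivot along the blade), against the blade's ruling edge (tip centre within 8 mm of it, on its outer side) (all of step 2 and contact force between scriber and blank above 0.25 N and x of tip in the frame of blade between -0.07 and -0.04 m and y of tip in the frame of blade between 0.012 and 0.022 m), for 0.12 s.
4. the tip passes 80 mm from the pivot (+-5 mm), touching the blank along the ruling edge, at no more than 8 cm/s (all of step 2 and contact force between scriber and blank above 0.25 N and x of tip in the frame of blade between -0.085 and -0.075 m and y of tip in the frame of blade between 0.012 and 0.022 m), for 0.12 s.
5. the tip passes 100 mm from the pivot (+-5 mm), touching the blank along the ruling edge, at no more than 8 cm/s (all of step 2 and contact force between scriber and blank above 0.25 N and x of tip in the frame of blade between -0.105 and -0.095 m and y of tip in the frame of blade between 0.012 and 0.022 m), for 0.12 s.
6. the tip passes 120 mm from the pivot (+-5 mm), touching the blank along the ruling edge, at no more than 8 cm/s (all of step 2 and contact force between scriber and blank above 0.25 N and x of tip in the frame of blade between -0.125 and -0.115 m and y of tip in the frame of blade between 0.012 and 0.022 m), for 0.12 s.
7. the tip passes 140 mm from the pivot (+-5 mm), touching the blank along the ruling edge, at no more than 8 cm/s (all of step 2 and contact force between scriber and blank above 0.25 N and x of tip in the frame of blade between -0.145 and -0.135 m and y of tip in the frame of blade between 0.012 and 0.022 m), for 0.12 s.
8. the tip reaches the outer end of the line, 147 mm or more from the pivot, still touching along the edge (all of step 2 and contact force between scriber and blank above 0.25 N and x of tip in the frame of blade between -0.172 and -0.147 m and y of tip in the frame of blade between 0.012 and 0.022 m), for 0.12 s.
At the end, for the whole second after the job is handed in: The scriber stands at rest in its stand, upright within 6 degrees, its collar down on the rim (within 4 mm) and centred within 8 mm; the blade is still flush with the gusset within 1.4 degrees and clamped by the lever with more than 5 N (all of step 2 and horizontal distance between scriber and stand below 0.008 m and z of scriber in the frame of stand between 0.076 and 0.085 m and angle between scriber's own z axis and vertical below 0.1 rad and linear speed of scriber below 0.02 m/s); the robot touches nothing.
It fails at once if the scriber scratches the blank away from the ruling edge (tip more than 8 mm off it, or on the far side) (contact force between scriber and blank above 0.25 N and (y of tip in the frame of blade below 0.01 m or y of tip in the frame of blade above 0.022 m)).
It fails at once if the scriber is pressed on the blank with more than 8 N (spring tip bottomed) (contact force between scriber and blank above 8 N).
It fails at once if the mug, spray bottle or tape roll is moved by more than 25 mm (distance of any of mug, bottle, tape from where it was at the start of the episode above 0.025 m).
It also fails if it takes over 72 s, if anything falls off the work surface, if the arm or the gripper's body presses on something with over 40 N, if the wrist force passes 120 N, or if a joint passes its speed limit or range.

### The arm

A 6-joint arm with a two-finger parallel gripper is mounted at the origin on a cart in front of the work surface, level with it; the furniture and walls round the work are solid. World frame = base frame: x ahead of the robot, y to its left, z up, the work surface at z = 0. Lengths are in mm, angles in degrees, forces in N, time in s.
With the tool pointing down it reaches from about 300 to 850 mm from the base axis. Payload 4.2 kg.
Tool frame: the origin (TCP) lies at the very end of the fingers, on their centre line; the grasp point (between the pads) lies 19 mm behind it (env.grip_point_offset is the distance from the TCP to the grasp point, in mm); z points along the fingers, y is the line along which they close (so a half turn about z gives the same grasp; the last joint's range is limited). The gripper opens to 91 mm and grips with 3 to 60 N. Pads are 32 mm wide; open, the fingers measure 118 mm over their backs; the gripper's body (76 mm by 178 mm) begins 60 mm behind the grasp point.
Start: joints at [-72.938, 18.312, 89.639, -0, 72.044, -1.146], TCP at [179.678, -546.223, 213.976] pointing down, gripper open.
Joint ranges: [-177.97, 177.97], [-48.28, 115.42], [12.27, 149.76], [-77.06, 257.06], [2.81, 150.46], [-146.56, 146.56]. Speed limits (degrees/s): [147.25, 147.25, 180, 180, 180, 180].

### API

Orientations are given as [roll, pitch, yaw] about the fixed x, y, z axes, in that order (R = Rz(yaw) Ry(pitch) Rx(roll)).
In Python, from workcell import env gives the robot as it stands. The module is installed in compiled form; this text tells all that it offers.
- The arm moves only by the tool arm_command, never from a script. Its argument "rows" is a list of rows, each an object with "delta_pos": the shift along the tool's x, y, z in mm, a list of three; "roll": the turn about the tool's z in units of 5 degrees (1.0 is 5 degrees); "jaw": the opening in per cent of the stroke, from 0 (shut) to 100 (fully open). A call has 1 to 20 rows; each row is the pose to reach, as a shift and turn from the pose commanded when the call began, along the tool's axes at that moment; what a row does not reach only later rows make up. A row lasts 1/12 s, in which the tool goes at most 41.7 mm and 7.16 degrees, less where a joint would pass 70% of its speed; a pose out of reach is approached as far as the arm can. A call with a gripper value outside its range is refused whole. The fingers move at their own pace and stop on an object; "squeeze" is the grip in N (left out, the last holds). Time passes only in rows, so rows that repeat a pose let the fingers close. It gives the time, the measured TCP pose, the force, the opening and the grip force at its end, in the units of the state.
- env.state(): the state, without advancing time (a new reading comes with each control period).
- env.grab_frame(name): name is "scene" or "top"; returns a dict with "img" (400x640x3 uint8, blue, green, red), "z_map" (400x640 float32, mm along the optical axis (not along the pixel's ray), 0 where there is no reading), "fov_y" (degrees; the focal length in pixels is half the picture's height over the tangent of half this angle, whatever the lens; pixels are square), "cx", "cy" (the principal point, pixels), "R" (3x3) and "t" (3): a world point X has camera coordinates R X + t. Camera axes: x right, y down, z forward; pixel columns grow to the right and rows downward; lengths in mm; the calibration is good to about 2 mm. A picture is of the moment at which its call begins.
- env.job_done(): hands the job in; it is judged then, once.
The state is a dict: "time_s": time; "qpos": joint angles; "qvel": joint speeds; "effort": joint torques, N m; "ee_pos": TCP position; "ee_rot": TCP orientation; "force": force on the tool from outside, world axes, zero at the start; "torque": the same for the moment, N m; "gripper_width": finger opening in mm; "gripper_force": force on a finger pad.
Only numpy, scipy, OpenCV 4.12 (cv2) and the standard library are available. Lean on these libraries where they do the work, as an engineer would, in place of code of your own. Each camera call takes 0.05 s, during which the arm holds its last target. There are 200 camera calls.

## Working session

There is one attempt and no reset: what is moved stays moved. The work goes in short steps, Python scripts to look and compute and a tool call to move; the robot and the scene stay as the last step left them, time stands still between calls to the robot, and variables do not carry over. Pictures are saved under pics/ and viewed, at most 10 in all, crops included, and the job is handed in when it is done.

Besides the shell and the picture viewer there is one more tool, called after "Emit:" as name([rows], argument=value, ...), one row to a line, values as JSON. arm_command: Moves the arm, as the interface text tells. Its arguments: {"type":"object","properties":{"rows":{"type":"array"},"squeeze":{"type":"number"}},"required":["rows"]}

```bash
mkdir -p pics
cat > h.py <<'E'
from workcell import env
import numpy as np, cv2
def grab(n):
    f=env.grab_frame(n); f['f']=200/np.tan(np.radians(f['fov_y'])/2); return f
def world(f,u,v,z=None,h=None):
    """pixel to world: by depth map, or by intersection with plane world z=h"""
    d=np.array([(u-f['cx'])/f['f'],(v-f['cy'])/f['f'],1.]); R=np.array(f['R']);t=np.array(f['t'])
    if h is None:
        z=f['z_map'][int(round(v)),int(round(u))] if z is None else z
        return R.T@(d*z-t)
    o=-R.T@t; r=R.T@d
    return o+r*(h-o[2])/r[2]
def pix(f,X):
    c=np.array(f['R'])@np.array(X)+np.array(f['t']); return f['f']*c[0]/c[2]+f['cx'],f['f']*c[1]/c[2]+f['cy']
E
python3 - <<'E'
from h import *
import pickle
for n in("scene","top"):
    f=grab(n); cv2.imwrite(f"pics/{n}0.png",f['img']); pickle.dump(f,open(n+'0.pkl','wb')); print(n,f['f'],f['cx'],f['cy'],np.round(-np.array(f['R']).T@f['t']),np.round(f['R'],2).tolist())
print(env.state())
E
```

```text
scene 465.42170176738773 313.84341103301165 210.78777487910543 [-293.  855.  749.] [[-0.74, -0.68, -0.01], [-0.32, 0.36, -0.88], [0.6, -0.64, -0.48]]
top 369.68316816621115 323.4496684824846 197.50583526311135 [ 397.  -13. 1105.] [[-0.01, -1.0, -0.03], [-0.99, 0.01, -0.11], [0.11, 0.03, -0.99]]
{'time_s': 0.1, 'qpos': array([-7.29382629e+01,  1.83468492e+01,  8.96983152e+01, -1.33287758e-03,
        7.20410817e+01, -1.14473178e+00]), 'qvel': array([-0.09959391, -0.04751535, -0.17987312, -0.1117495 , -0.06150978,
        0.04924371]), 'effort': array([ 4.10685807e-04, -4.13332808e+01, -2.32509899e+01,  7.29405787e-02,
        4.22856014e-02, -4.69420274e-05]), 'ee_pos': array([ 179.5337603 , -545.8032833 ,  213.22310477]), 'ee_rot': array([-1.79913746e+02, -4.55962183e-04,  1.82068805e+01]), 'force': array([ 0.07338715, -0.770131  , -0.32703561]), 'torque': array([-0.02622402, -0.01735851, -0.01250937]), 'gripper_force': 0.0, 'gripper_width': 91.3677079393914}
```

View pics/scene0.png

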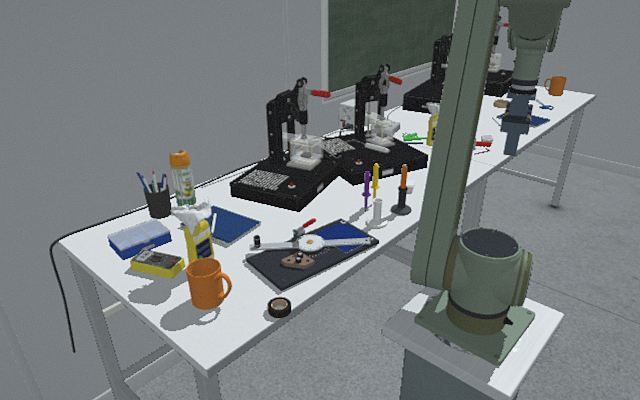

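View pics/top0.png

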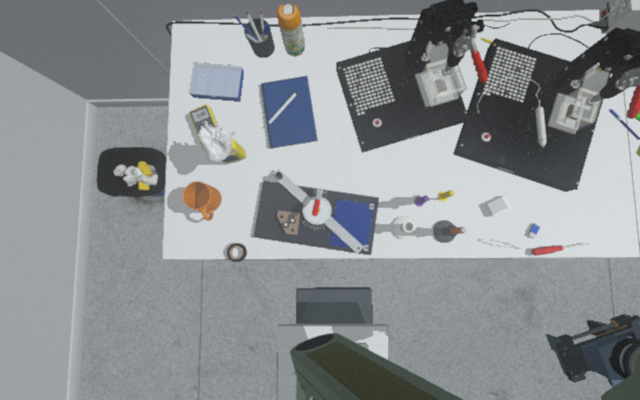

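The top view shows the jig with pivot near (317,209), knob (277,175), gusset (288,222), blank (355,225), white stand (403,226) and dark stand (445,231). In the scene view, the scriber look-alikes are purple at (367,190) and yellow at (376,178). The orange one at (404,180), in the dark stand, is the one meant.

Run:
```python
from h import *
import pickle
f=pickle.load(open('top0.pkl','rb')); s=pickle.load(open('scene0.pkl','rb'))
a=cv2.resize(f['img'][165:260,248:388],None,fx=5.7,fy=5.7,interpolation=cv2.INTER_CUBIC); cv2.imwrite('pics/c1.png',a)
b=cv2.resize(f['img'][180:250,380:480],None,fx=4,fy=4,interpolation=cv2.INTER_CUBIC)
c=cv2.resize(s['img'][155:240,350:430],None,fx=4,fy=4,interpolation=cv2.INTER_CUBIC)
o=np.zeros((350,740,3),np.uint8); o[:280,:400]=b; o[:340,410:730]=c; cv2.imwrite('pics/c2.png',o)
```

```text
(no output)
```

View pics/c1.png

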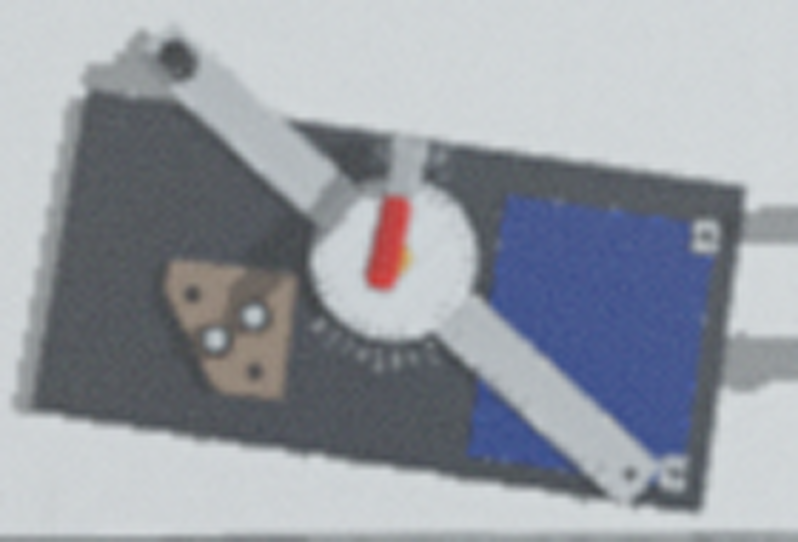

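View pics/c2.png

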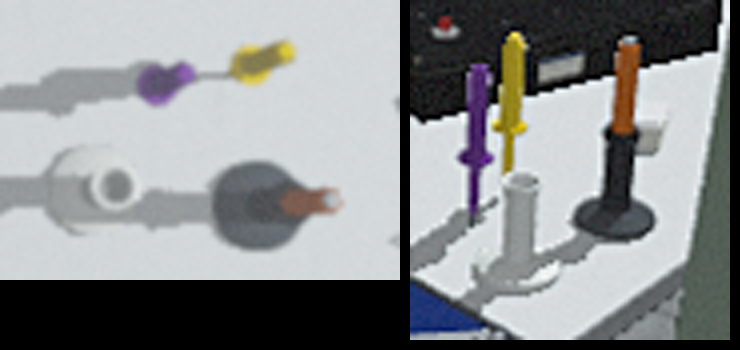

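```bash
cat > m.py <<'E'
from h import *
import pickle
from scipy.optimize import least_squares
f=pickle.load(open('top0.pkl','rb')); s=pickle.load(open('scene0.pkl','rb'))
P=lambda U,V,h:world(f,248+(U+.5)/5.7-.5,165+(V+.5)/5.7-.5,h=h)
obs=[((90,95),(66,176)),((742,187),(66,-176)),((702,510),(-106,-176)),((35,408),(-106,176))]
W=[P(*o,15)[:2] for o,_ in obs]+[P(393,260,28.5)[:2]]; M=[m for _,m in obs]+[(0,0)]
def tr(p,m): c,n=np.cos(p[2]),np.sin(p[2]); return np.array([p[0]+c*m[0]-n*m[1],p[1]+n*m[0]+c*m[1]])
r=least_squares(lambda p:np.concatenate([tr(p,m)-w for m,w in zip(M,W)]),[400,0,0])
print('jig',r.x,np.degrees(r.x[2])); print(np.round(r.fun.reshape(-1,2),1))
a,b=P(178,260,27),P(297,272,27); print('gusset edge',a,b,np.linalg.norm(a-b),'yaw',np.degrees(np.arctan2(*(a-b)[[1,0]])))
k=P(177,57,56.5); print('knob',k,np.linalg.norm(k[:2]-r.x[:2]))
for n,p in dict(bl=(508,196),br=(715,222),bb=(690,460),ba=(472,457)).items():
    w=P(*p,18)[:2]-r.x[:2]; c,n_=np.cos(r.x[2]),np.sin(r.x[2]); print(n,np.round([c*w[0]+n_*w[1],-n_*w[0]+c*w[1]],1))
Q=lambda U,V,h:world(f,380+(U+.5)/4-.5,180+(V+.5)/4-.5,h=h)
print('stand foot',Q(258,205,6),'scr top',Q(332,201,161))
S=lambda U,V,h:world(s,350+(U-410+.5)/4-.5,155+(V+.5)/4-.5,h=h)
print('scene foot',S(614,217,6),'top',S(628,42,161),'collar',S(620,135,81))
# cloud of orange
for F,nm in((f,'top'),(s,'scene')):
    h=cv2.cvtColor(F['img'],cv2.COLOR_BGR2HSV); m=(h[...,0]>4)&(h[...,0]<16)&(h[...,1]>120)&(h[...,2]>80)
    ys,xs=np.nonzero(m); pts=np.array([world(F,x,y) for x,y in zip(xs,ys)])
    ok=(pts[:,2]>80)&(pts[:,2]<170)&(abs(pts[:,1]+350)<120)&(pts[:,0]<420); p=pts[ok]; print(nm,ok.sum(),p.mean(0) if ok.sum() else '',p.min(0) if ok.sum() else '',p.max(0) if ok.sum() else '')
E
python3 m.py
```

```text
jig [ 4.83913538e+02  4.08496445e+01 -1.53600770e-01] -8.800675836409406
[[ 3.3  3.2]
 [ 1.6 -3.9]
 [-2.8 -1.7]
 [-2.9  2.9]
 [ 0.8 -0.6]]
gusset edge [484.24727707 152.39591054  27.        ] [477.5263011  90.9045117  27.       ] 61.857607856883945 yaw 83.7623632989306
knob [585.02822503 149.15521579  56.5       ] 148.1697562875178
bl [ 41.5 -53.1]
br [  43.4 -160.7]
bb [ -79.3 -164.2]
ba [-94.2 -54. ]
stand foot [ 420.89806779 -331.8464833     6.        ] scr top [ 419.75080538 -333.12733065  161.        ]
scene foot [ 417.17693331 -327.26436959    6.        ] top [ 420.28489002 -330.41514654  161.        ] collar [ 418.42624937 -327.51213598   81.        ]
top 0   
scene 88 [ 414.88935564 -326.48682425  121.35573176] [ 409.308287   -336.09209951   85.72004505] [ 419.98490529 -317.94449771  161.2050092 ]
```

```bash
cat >> h.py <<'E'
def d(*targets,yaw=None):
    """tool-frame deltas and roll units from the present pose to world targets"""
    from scipy.spatial.transform import Rotation as Ro
    s=env.state(); R=Ro.from_euler('xyz',s['ee_rot'],degrees=True)
    for T in targets: print('d',T,np.round(R.inv().apply(np.array(T)-s['ee_pos']),1))
    if yaw is not None: print('roll',round(-((yaw-s['ee_rot'][2]+180)%360-180)/5,2))
def st():
    s=env.state(); print({k:np.round(s[k],1) for k in('time_s','ee_pos','ee_rot','force','gripper_width','gripper_force','qpos')})
E
python3 -c "
from h import *
d((585,149,190),yaw=65)"
```

```text
d (585, 149, 190) [ 602.3 -533.3   24. ]
roll -9.36
```

Emit:
arm_command([
  {"delta_pos":[602.3,-533.3,24],"roll":-9.36,"jaw":60},
  {"delta_pos":[602.3,-533.3,24],"roll":-9.36,"jaw":60},
  {"delta_pos":[602.3,-533.3,24],"roll":-9.36,"jaw":60},
  {"delta_pos":[602.3,-533.3,24],"roll":-9.36,"jaw":60},
  {"delta_pos":[602.3,-533.3,24],"roll":-9.36,"jaw":60},
  {"delta_pos":[602.3,-533.3,24],"roll":-9.36,"jaw":60},
  {"delta_pos":[602.3,-533.3,24],"roll":-9.36,"jaw":60},
  {"delta_pos":[602.3,-533.3,24],"roll":-9.36,"jaw":60},
  {"delta_pos":[602.3,-533.3,24],"roll":-9.36,"jaw":60},
  {"delta_pos":[602.3,-533.3,24],"roll":-9.36,"jaw":60},
  {"delta_pos":[602.3,-533.3,24],"roll":-9.36,"jaw":60},
  {"delta_pos":[602.3,-533.3,24],"roll":-9.36,"jaw":60},
  {"delta_pos":[602.3,-533.3,24],"roll":-9.36,"jaw":60},
  {"delta_pos":[602.3,-533.3,24],"roll":-9.36,"jaw":60},
  {"delta_pos":[602.3,-533.3,24],"roll":-9.36,"jaw":60},
  {"delta_pos":[602.3,-533.3,24],"roll":-9.36,"jaw":60},
  {"delta_pos":[602.3,-533.3,24],"roll":-9.36,"jaw":60},
  {"delta_pos":[602.3,-533.3,24],"roll":-9.36,"jaw":60},
  {"delta_pos":[602.3,-533.3,24],"roll":-9.36,"jaw":60},
  {"delta_pos":[602.3,-533.3,24],"roll":-9.36,"jaw":60},
])

```text
time_s: 1.77
ee_pos: [587.2, 153.5, 188.8]
ee_rot: [-180.0, -0.1, 65.2]
force: [-0.0, -0.1, -0.1]
gripper_width: 54.7
gripper_force: 0.0
```

Emit:
arm_command([
  {"delta_pos":[0,0,40],"roll":0,"jaw":60},
  {"delta_pos":[0,0,80],"roll":0,"jaw":60},
  {"delta_pos":[0,0,110],"roll":0,"jaw":60},
  {"delta_pos":[0,0,130],"roll":0,"jaw":60},
  {"delta_pos":[0,0,145],"roll":0,"jaw":60},
  {"delta_pos":[0,0,155],"roll":0,"jaw":60},
  {"delta_pos":[0,0,158],"roll":0,"jaw":60},
  {"delta_pos":[0,0,158],"roll":0,"jaw":60},
  {"delta_pos":[0,0,158],"roll":0,"jaw":60},
])

```text
time_s: 2.52
ee_pos: [585.8, 148.6, 32.8]
ee_rot: [179.9, -0.0, 65.0]
force: [0.1, 0.5, -0.0]
gripper_width: 54.5
gripper_force: 0.0
```

Close gently on the knob.

Emit:
arm_command([
  {"delta_pos":[0,0,0],"roll":0,"jaw":15},
  {"delta_pos":[0,0,0],"roll":0,"jaw":10},
  {"delta_pos":[0,0,0],"roll":0,"jaw":10},
  {"delta_pos":[0,0,0],"roll":0,"jaw":10},
  {"delta_pos":[0,0,0],"roll":0,"jaw":10},
  {"delta_pos":[0,0,0],"roll":0,"jaw":10},
], squeeze=4)

```text
time_s: 3.02
ee_pos: [585.2, 148.6, 32.1]
ee_rot: [180.0, -0.0, 65.0]
force: [-1.5, -0.9, 0.5]
gripper_width: 17.7
gripper_force: 4.7
```

Run:
```python
import numpy as np
x=np.array([.4226,.9063]);y=np.array([.9063,-.4226])
for a in(50,54,58,62,66,70,74,77,79,80,81,82,83,84,85,86,87):
    w=np.array([484,41])+149*np.array([np.cos(np.radians(a)),np.sin(np.radians(a))])-[585,149]; print(a,np.round([w@x,w@y],1))
```

```text
50 [ 3.4 -7.3]
54 [  5.7 -17.5]
58 [  7.3 -27.7]
62 [  8.2 -38.1]
66 [  8.4 -48.5]
70 [  7.9 -58.9]
74 [  6.6 -69.2]
77 [  5.2 -76.9]
79 [  4.  -81.9]
80 [  3.4 -84.5]
81 [  2.7 -87. ]
82 [  1.9 -89.5]
83 [  1.1 -91.9]
84 [  0.3 -94.4]
85 [ -0.6 -96.9]
86 [ -1.5 -99.3]
87 [  -2.4 -101.7]
```

Emit:
arm_command([
  {"delta_pos":[3.4,-7.3,0],"roll":0,"jaw":10},
  {"delta_pos":[5.7,-17.5,0],"roll":0,"jaw":10},
  {"delta_pos":[7.3,-27.7,0],"roll":0,"jaw":10},
  {"delta_pos":[8.2,-38.1,0],"roll":0,"jaw":10},
  {"delta_pos":[8.4,-48.5,0],"roll":0,"jaw":10},
  {"delta_pos":[7.9,-58.9,0],"roll":0,"jaw":10},
  {"delta_pos":[6.6,-69.2,0],"roll":0,"jaw":10},
  {"delta_pos":[5.2,-76.9,0],"roll":0,"jaw":10},
  {"delta_pos":[4,-81.9,0],"roll":0,"jaw":10},
  {"delta_pos":[3.4,-84.5,0],"roll":0,"jaw":10},
  {"delta_pos":[2.7,-87,0],"roll":0,"jaw":10},
  {"delta_pos":[2.7,-87,0],"roll":0,"jaw":10},
  {"delta_pos":[2.7,-87,0],"roll":0,"jaw":10},
])

```text
time_s: 4.1
ee_pos: [507.4, 187.7, 31.9]
ee_rot: [-180.0, 0.0, 65.0]
force: [-1.0, 0.1, 2.0]
gripper_width: 17.9
gripper_force: 4.0
```

Creep on until the gusset stops it (1 mm steps).

Emit:
arm_command([
  {"delta_pos":[-0.4,-1.2,0],"roll":0,"jaw":10},
  {"delta_pos":[-0.8,-2.5,0],"roll":0,"jaw":10},
  {"delta_pos":[-1.2,-3.7,0],"roll":0,"jaw":10},
  {"delta_pos":[-1.6,-4.9,0],"roll":0,"jaw":10},
  {"delta_pos":[-1.6,-4.9,0],"roll":0,"jaw":10},
  {"delta_pos":[-1.6,-4.9,0],"roll":0,"jaw":10},
])

```text
time_s: 4.6
ee_pos: [502.1, 188.4, 31.9]
ee_rot: [-180.0, 0.0, 65.0]
force: [0.2, 1.0, 2.6]
gripper_width: 18.0
gripper_force: 4.0
```

Emit:
arm_command([
  {"delta_pos":[-0.4,-1.2,0],"roll":0,"jaw":10},
  {"delta_pos":[-0.8,-2.4,0],"roll":0,"jaw":10},
  {"delta_pos":[-0.8,-2.4,0],"roll":0,"jaw":10},
  {"delta_pos":[-0.8,-2.4,0],"roll":0,"jaw":10},
])

```text
time_s: 4.93
ee_pos: [500.9, 188.6, 32.0]
ee_rot: [179.9, -0.1, 65.0]
force: [4.8, -0.9, -2.3]
gripper_width: 17.6
gripper_force: 4.0
```

Emit:
arm_command([
  {"delta_pos":[-0.5,-1.2,0],"roll":0,"jaw":10},
  {"delta_pos":[-0.5,-1.2,0],"roll":0,"jaw":10},
  {"delta_pos":[-0.5,-1.2,0],"roll":0,"jaw":10},
])

```text
time_s: 5.18
ee_pos: [500.8, 188.7, 32.0]
ee_rot: [179.8, -0.1, 65.0]
force: [7.6, -2.2, -4.3]
gripper_width: 18.0
gripper_force: 4.0
```

Emit:
arm_command([
  {"delta_pos":[0.5,1.5,0],"roll":0,"jaw":10},
  {"delta_pos":[0.5,1.5,0],"roll":0,"jaw":10},
  {"delta_pos":[0.5,1.5,0],"roll":0,"jaw":60},
  {"delta_pos":[0.5,1.5,0],"roll":0,"jaw":60},
  {"delta_pos":[0.5,1.5,0],"roll":0,"jaw":60},
  {"delta_pos":[0.5,1.5,0],"roll":0,"jaw":60},
  {"delta_pos":[0.5,1.5,-40],"roll":0,"jaw":60},
  {"delta_pos":[0.5,1.5,-80],"roll":0,"jaw":60},
  {"delta_pos":[0.5,1.5,-120],"roll":0,"jaw":60},
  {"delta_pos":[0.5,1.5,-140],"roll":0,"jaw":60},
  {"delta_pos":[0.5,1.5,-140],"roll":0,"jaw":60},
  {"delta_pos":[0.5,1.5,-140],"roll":0,"jaw":60},
])

```text
time_s: 6.18
ee_pos: [500.0, 188.7, 172.8]
ee_rot: [179.9, -0.1, 65.0]
force: [-0.3, 0.0, -0.5]
gripper_width: 54.6
gripper_force: 0.0
```

Run:
```python
from h import *
st()
f=grab('top'); cv2.imwrite('pics/c3.png',cv2.resize(f['img'][165:260,248:388],None,fx=5.7,fy=5.7,interpolation=cv2.INTER_CUBIC))
s=grab('scene'); cv2.imwrite('pics/c4.png',cv2.resize(s['img'][205:295,240:385],None,fx=5,fy=5,interpolation=cv2.INTER_CUBIC))
import pickle; pickle.dump((f,s),open('f3.pkl','wb'))
```

```text
{'time_s': np.float64(6.2), 'ee_pos': array([500. , 188.7, 172.8]), 'ee_rot': array([ 1.799e+02, -1.000e-01,  6.500e+01]), 'force': array([-0.3,  0. , -0.5]), 'gripper_width': np.float64(54.6), 'gripper_force': np.float64(0.0), 'qpos': array([19.4, 16.4, 98.7,  0. , 64.8, 44.4])}
```

View pics/c3.png

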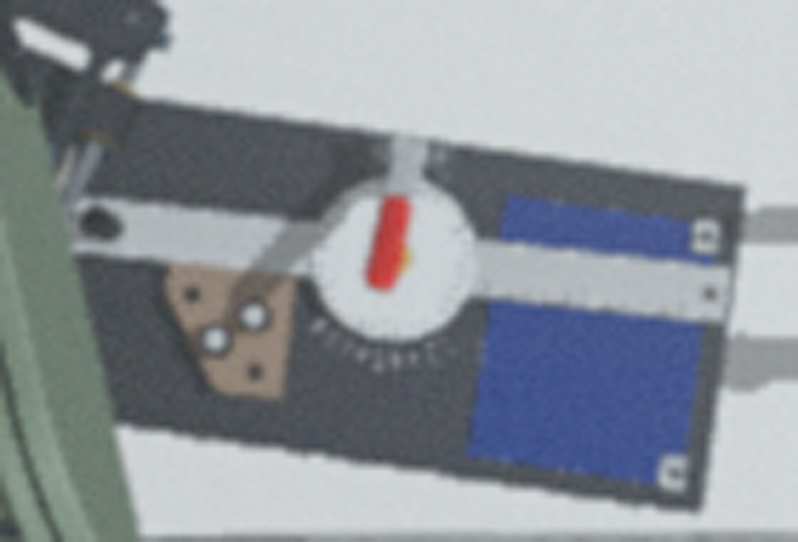

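View pics/c4.png

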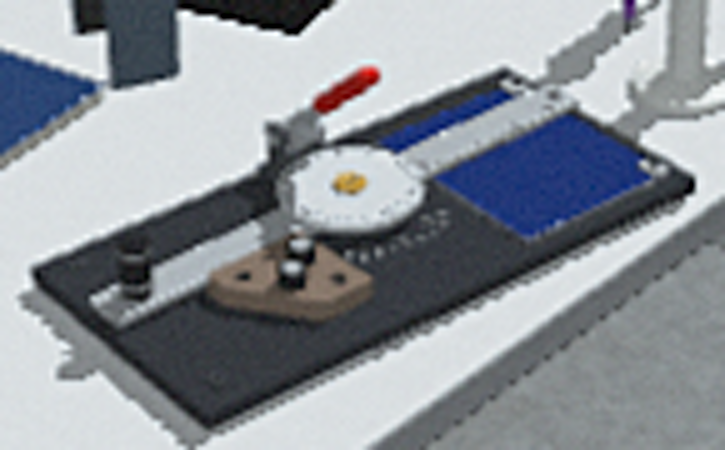

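Blade lies flush on the gusset; lever is raised, with its tip near (380,285) in the top crop and (375,72) in the scene crop.

Run:
```python
from h import *
import pickle
f,s=pickle.load(open('f3.pkl','rb'))
P=lambda U,V,h:world(f,248+(U+.5)/5.7-.5,165+(V+.5)/5.7-.5,h=h)
S=lambda U,V,h:world(s,240+(U+.5)/5-.5,205+(V+.5)/5-.5,h=h)
for h in(85,95,105,115): print(h,P(378,288,h)[:2],S(375,72,h)[:2])
a,b=P(490,302,23.5),P(725,322,23.5); u=(a-b)[:2]/np.linalg.norm((a-b)[:2]); n=np.array([-u[1],u[0]])
c=P(394,260,28.5)[:2]
print('edge yaw',np.degrees(np.arctan2(u[1],u[0])),'disc',c,'edge offset',(a[:2]-c)@n,(b[:2]-c)@n,'end x',(b[:2]-c)@u)
a,b=P(490,242,23.5),P(725,267,23.5); print('back edge',(a[:2]-c)@n,(b[:2]-c)@n)
print('from knob yaw',np.degrees(np.arctan2(188.7-c[1],500.8-c[0])),np.hypot(188.7-c[1],500.8-c[0]))
d((492,40,172.8),yaw=81)
```

```text
85 [465.09054591  45.87233082] [492.22482663  10.75691304]
95 [464.42560333  45.29222841] [480.3846508   23.48823003]
105 [463.76066076  44.712126  ] [468.54447497  36.21954702]
115 [463.09571819  44.13202358] [456.70429914  48.95086401]
edge yaw 84.66934384759995 disc [483.15561365  40.8863484 ] edge offset 17.001896828031775 17.001896828031775 end x -171.2490654517153
back edge -13.79950768492221 -11.092702844317328
from knob yaw 83.19286255926231 148.86302418454542
d (492, 40, 172.8) [-137.1   56.5   -2.2]
roll -3.2
```

Emit:
arm_command([
  {"delta_pos":[-34,14,-1],"roll":-1,"jaw":0},
  {"delta_pos":[-68,28,-2],"roll":-2,"jaw":0},
  {"delta_pos":[-102,42,-2],"roll":-3.2,"jaw":0},
  {"delta_pos":[-137,56.5,-2],"roll":-3.2,"jaw":0},
  {"delta_pos":[-137,56.5,-2],"roll":-3.2,"jaw":0},
  {"delta_pos":[-137,56.5,30],"roll":-3.2,"jaw":0},
  {"delta_pos":[-137,56.5,55],"roll":-3.2,"jaw":0},
  {"delta_pos":[-137,56.5,62],"roll":-3.2,"jaw":0},
  {"delta_pos":[-137,56.5,62],"roll":-3.2,"jaw":0},
])

```text
time_s: 7.03
ee_pos: [491.0, 40.7, 106.9]
ee_rot: [-179.6, 0.1, 81.0]
force: [0.1, -0.4, 0.7]
gripper_width: 0.3
gripper_force: 0.0
```

```bash
python3 -c "
from h import *
st(); d((467,43.5,50),(475,42.5,70),yaw=81)"
```

```text
{'time_s': np.float64(7.0), 'ee_pos': array([491. ,  40.7, 106.9]), 'ee_rot': array([-1.796e+02,  1.000e-01,  8.100e+01]), 'force': array([ 0.1, -0.4,  0.7]), 'gripper_width': np.float64(0.3), 'gripper_force': np.float64(0.0), 'qpos': array([  3.4,  16.8, 108.9,   0. ,  54.7,  12.4])}
d (467, 43.5, 50) [ -0.9 -23.7  57.1]
d (475, 42.5, 70) [ -0.7 -15.8  37.1]
roll 0.0
```

Emit:
arm_command([
  {"delta_pos":[0,0,4],"roll":0,"jaw":0},
  {"delta_pos":[0,-3,9],"roll":0,"jaw":0},
  {"delta_pos":[0,-6,14],"roll":0,"jaw":0},
  {"delta_pos":[0,-9,19],"roll":0,"jaw":0},
  {"delta_pos":[-0.5,-12,25],"roll":0,"jaw":0},
  {"delta_pos":[-0.5,-15,31],"roll":0,"jaw":0},
  {"delta_pos":[-0.7,-18,37],"roll":0,"jaw":0},
  {"delta_pos":[-0.7,-20,42],"roll":0,"jaw":0},
  {"delta_pos":[-0.7,-22,47],"roll":0,"jaw":0},
  {"delta_pos":[-0.7,-24,51],"roll":0,"jaw":0},
  {"delta_pos":[-0.7,-24,51],"roll":0,"jaw":0},
])

```text
time_s: 7.95
ee_pos: [469.1, 43.4, 58.0]
ee_rot: [-179.9, 0.0, 81.0]
force: [0.1, 1.4, 1.1]
gripper_width: 0.7
gripper_force: 0.0
```

Emit:
arm_command([
  {"delta_pos":[0,0,2],"roll":0,"jaw":0},
  {"delta_pos":[0,0,4],"roll":0,"jaw":0},
  {"delta_pos":[0,0,6],"roll":0,"jaw":0},
  {"delta_pos":[0,0,8],"roll":0,"jaw":0},
  {"delta_pos":[0,0,8],"roll":0,"jaw":0},
  {"delta_pos":[0,0,8],"roll":0,"jaw":0},
])

```text
time_s: 8.45
ee_pos: [470.2, 43.4, 50.8]
ee_rot: [179.9, 0.0, 81.0]
force: [0.3, -0.1, -0.5]
gripper_width: 0.4
gripper_force: 0.0
```

Run:
```python
from h import *
st()
s=grab('scene'); cv2.imwrite('pics/c5.png',cv2.resize(s['img'][205:280,270:370],None,fx=7,fy=7,interpolation=cv2.INTER_CUBIC))
```

```text
{'time_s': np.float64(8.4), 'ee_pos': array([470.2,  43.4,  50.8]), 'ee_rot': array([179.9,   0. ,  81. ]), 'force': array([ 0.3, -0.1, -0.5]), 'gripper_width': np.float64(0.4), 'gripper_force': np.float64(0.0), 'qpos': array([  3.9,  19.2, 115.8,  -0. ,  44.9,  12.9])}
```

View pics/c5.png

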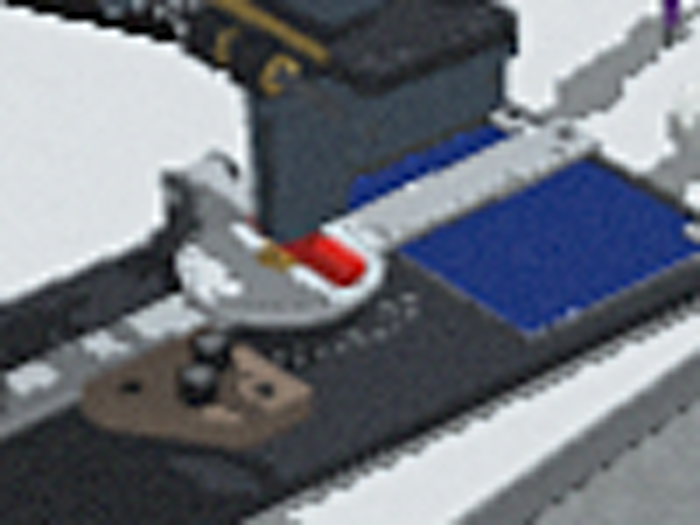

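The lever is down under the fingers, about level, with the red handle at (330,258). I'll press on until the force rises.

Emit:
arm_command([
  {"delta_pos":[0,-3,1],"roll":0,"jaw":0},
  {"delta_pos":[0,-3,2],"roll":0,"jaw":0},
  {"delta_pos":[0,-3,2],"roll":0,"jaw":0},
  {"delta_pos":[0,-3,2],"roll":0,"jaw":0},
])

```text
time_s: 8.83
ee_pos: [468.2, 44.0, 49.6]
ee_rot: [179.8, -0.0, 81.0]
force: [1.2, -0.5, 4.3]
gripper_width: 0.6
gripper_force: 2.2
```

Emit:
arm_command([
  {"delta_pos":[0,0,1],"roll":0,"jaw":0},
  {"delta_pos":[0,0,2],"roll":0,"jaw":0},
  {"delta_pos":[0,0,2],"roll":0,"jaw":0},
  {"delta_pos":[0,0,2],"roll":0,"jaw":0},
])

```text
time_s: 9.17
ee_pos: [468.1, 44.0, 48.0]
ee_rot: [179.8, -0.0, 81.0]
force: [0.5, -0.8, 8.1]
gripper_width: 0.8
gripper_force: 4.0
```

Emit:
arm_command([
  {"delta_pos":[0,0,1],"roll":0,"jaw":0},
  {"delta_pos":[0,0,2],"roll":0,"jaw":0},
  {"delta_pos":[0,0,2],"roll":0,"jaw":0},
  {"delta_pos":[0,0,2],"roll":0,"jaw":0},
])

```text
time_s: 9.5
ee_pos: [467.9, 44.1, 46.2]
ee_rot: [179.8, -0.0, 81.0]
force: [-0.2, 0.0, 10.9]
gripper_width: 0.4
gripper_force: 5.6
```

Emit:
arm_command([
  {"delta_pos":[0,0,1],"roll":0,"jaw":0},
  {"delta_pos":[0,0,2],"roll":0,"jaw":0},
  {"delta_pos":[0,0,2],"roll":0,"jaw":0},
  {"delta_pos":[0,0,2],"roll":0,"jaw":0},
])

```text
time_s: 9.83
ee_pos: [467.7, 44.1, 44.7]
ee_rot: [179.8, -0.0, 81.0]
force: [-1.3, 0.7, 16.9]
gripper_width: 0.4
gripper_force: 8.1
```

Emit:
arm_command([
  {"delta_pos":[0,0,-4],"roll":0,"jaw":0},
  {"delta_pos":[0,0,-15],"roll":0,"jaw":0},
  {"delta_pos":[0,0,-50],"roll":0,"jaw":30},
  {"delta_pos":[0,0,-90],"roll":0,"jaw":50},
  {"delta_pos":[0,0,-130],"roll":-0.46,"jaw":50},
  {"delta_pos":[0,0,-160],"roll":-0.46,"jaw":50},
  {"delta_pos":[0,0,-160],"roll":-0.46,"jaw":50},
  {"delta_pos":[0,0,-160],"roll":-0.46,"jaw":50},
])

```text
time_s: 10.5
ee_pos: [467.0, 44.1, 204.0]
ee_rot: [179.8, -0.0, 83.3]
force: [0.5, 0.4, -0.8]
gripper_width: 37.4
gripper_force: 0.0
```

Run:
```python
from h import *
import pickle
st(); f=pickle.load(open('top0.pkl','rb'));s=pickle.load(open('scene0.pkl','rb'))
for F,box in((f,(380,180,480,250)),(s,(350,155,430,240))):
    pts=np.array([list(world(F,x,y))+[x,y] for y in range(box[1],box[3]) for x in range(box[0],box[2]) if F['z_map'][y,x]>0])
    for nm,c,rr in(('all',(419,-331),12),('purple',(500,-285),40),('yellow',(515,-345),40)):
        q=pts[(np.hypot(pts[:,0]-c[0],pts[:,1]-c[1])<rr)&(pts[:,2]>25)]; print(nm,len(q),np.round(q[:,2].max(),0) if len(q) else '',np.round(np.median(q[:,:2],0)) if len(q) else '')
        if nm=='all':
            for lo,hi in((30,80),(95,150),(150,165)):
                w=q[(q[:,2]>lo)&(q[:,2]<hi)]; print('  ',lo,len(w),np.round(w[:,:2].mean(0),1) if len(w) else '')
d((419.5,-331,230),yaw=83.3)
```

```text
{'time_s': np.float64(10.5), 'ee_pos': array([467. ,  44.1, 204. ]), 'ee_rot': array([179.8,  -0. ,  83.3]), 'force': array([ 0.5,  0.4, -0.8]), 'gripper_width': np.float64(37.4), 'gripper_force': np.float64(0.0), 'qpos': array([  4. ,   9.1, 103.7,  -0. ,  67. ,  10.7])}
all 153 166.0 [ 419. -327.]
   30 31 [ 418.  -323.8]
   95 49 [ 419.3 -327.5]
   150 38 [ 420.7 -331.3]
purple 165 148.0 [ 512. -307.]
yellow 115 148.0 [ 515. -310.]
all 190 167.0 [ 415. -326.]
   30 46 [ 414.1 -325.9]
   95 87 [ 417.7 -326.6]
   150 21 [ 418.  -326.3]
purple 206 147.0 [ 513. -307.]
yellow 126 147.0 [ 514. -310.]
d (419.5, -331, 230) [-378.1   -3.4  -26.2]
roll 0.0
```

Emit:
arm_command([
  {"delta_pos":[-40,-1,-26],"roll":0,"jaw":50},
  {"delta_pos":[-80,-1,-26],"roll":0,"jaw":50},
  {"delta_pos":[-120,-2,-26],"roll":0,"jaw":50},
  {"delta_pos":[-160,-2,-26],"roll":0,"jaw":50},
  {"delta_pos":[-200,-2,-26],"roll":0,"jaw":50},
  {"delta_pos":[-240,-3,-26],"roll":0,"jaw":50},
  {"delta_pos":[-280,-3,-26],"roll":0,"jaw":50},
  {"delta_pos":[-320,-3,-26],"roll":0,"jaw":50},
  {"delta_pos":[-350,-3,-26],"roll":0,"jaw":50},
  {"delta_pos":[-370,-3,-26],"roll":0,"jaw":50},
  {"delta_pos":[-378.5,-3,-26],"roll":0,"jaw":50},
  {"delta_pos":[-378.5,-3,-26],"roll":0,"jaw":50},
  {"delta_pos":[-378.5,-3,-26],"roll":0,"jaw":50},
  {"delta_pos":[-378.5,-3,-26],"roll":0,"jaw":50},
])

```text
time_s: 11.67
ee_pos: [419.4, -329.9, 228.2]
ee_rot: [-179.9, -0.1, 83.4]
force: [-0.6, 1.0, 0.2]
gripper_width: 45.8
gripper_force: 0.0
```

Run:
```python
from h import *
st(); d((420,-331.5,106),yaw=83.3)
```

```text
{'time_s': np.float64(11.7), 'ee_pos': array([ 419.4, -329.9,  228.2]), 'ee_rot': array([-1.799e+02, -1.000e-01,  8.340e+01]), 'force': array([-0.6,  1. ,  0.2]), 'gripper_width': np.float64(45.8), 'gripper_force': np.float64(0.0), 'qpos': array([-39.4,  14.1,  93.5,   0. ,  72.5, -32.8])}
d (420, -331.5, 106) [ -1.7   0.9 122.2]
roll 0.01
```

Emit:
arm_command([
  {"delta_pos":[-1,1,30],"roll":0,"jaw":50},
  {"delta_pos":[-1,1,55],"roll":0,"jaw":50},
  {"delta_pos":[-1,1,75],"roll":0,"jaw":50},
  {"delta_pos":[-1,1,95],"roll":0,"jaw":50},
  {"delta_pos":[-1,1,112],"roll":0,"jaw":50},
  {"delta_pos":[-1,1,122],"roll":0,"jaw":50},
  {"delta_pos":[-1,1,122],"roll":0,"jaw":50},
  {"delta_pos":[-1,1,122],"roll":0,"jaw":50},
])

```text
time_s: 12.33
ee_pos: [420.8, -331.9, 107.2]
ee_rot: [-180.0, -0.0, 83.4]
force: [-0.5, -0.2, -0.5]
gripper_width: 45.6
gripper_force: 0.0
```

Emit:
arm_command([
  {"delta_pos":[0,0,0],"roll":0,"jaw":25},
  {"delta_pos":[0,0,0],"roll":0,"jaw":20},
  {"delta_pos":[0,0,0],"roll":0,"jaw":15},
  {"delta_pos":[0,0,0],"roll":0,"jaw":8},
  {"delta_pos":[0,0,0],"roll":0,"jaw":8},
  {"delta_pos":[0,0,0],"roll":0,"jaw":8},
  {"delta_pos":[0,0,0],"roll":0,"jaw":8},
], squeeze=5)

```text
time_s: 12.92
ee_pos: [420.7, -332.9, 107.5]
ee_rot: [180.0, 0.0, 83.3]
force: [-0.0, -0.7, 2.6]
gripper_width: 17.8
gripper_force: 5.0
```

Run:
```python
from h import *
st()
s=grab('scene'); cv2.imwrite('pics/c6.png',cv2.resize(s['img'][155:240,350:430],None,fx=6,fy=6,interpolation=cv2.INTER_CUBIC))
```

```text
{'time_s': np.float64(12.9), 'ee_pos': array([ 420.7, -332.9,  107.5]), 'ee_rot': array([180. ,   0. ,  83.3]), 'force': array([-0. , -0.7,  2.6]), 'gripper_width': np.float64(17.8), 'gripper_force': np.float64(5.0), 'qpos': array([-39.6,  20.1, 103.7,  -0. ,  56.1, -32.9])}
```

View pics/c6.png

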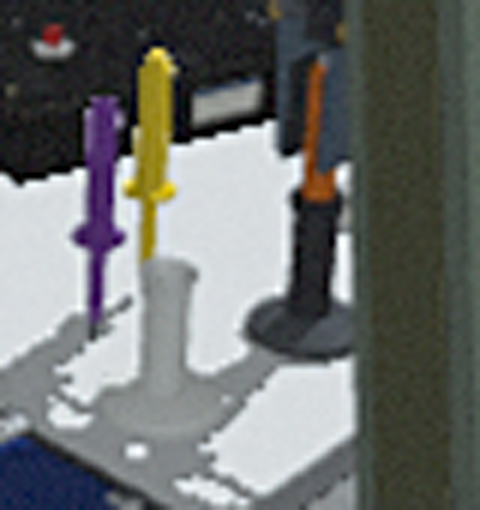

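The orange scriber is between the fingers, but 17.8 mm means the hexagon is about 14.5° off its flats. I'll re-grip turned by that much.

Emit:
arm_command([
  {"delta_pos":[0,0,0],"roll":0,"jaw":30},
  {"delta_pos":[0,0,0],"roll":0,"jaw":30},
  {"delta_pos":[0,0,0],"roll":1,"jaw":30},
  {"delta_pos":[0,0,0],"roll":2,"jaw":30},
  {"delta_pos":[0,0,0],"roll":2.9,"jaw":30},
  {"delta_pos":[0,0,0],"roll":2.9,"jaw":30},
  {"delta_pos":[0,0,0],"roll":2.9,"jaw":8},
  {"delta_pos":[0,0,0],"roll":2.9,"jaw":8},
  {"delta_pos":[0,0,0],"roll":2.9,"jaw":8},
  {"delta_pos":[0,0,0],"roll":2.9,"jaw":8},
  {"delta_pos":[0,0,0],"roll":2.9,"jaw":8},
], squeeze=5)

```text
time_s: 13.88
ee_pos: [420.3, -332.5, 106.8]
ee_rot: [-180.0, -0.0, 68.8]
force: [0.7, -0.9, -1.4]
gripper_width: 17.6
gripper_force: 5.0
```

Emit:
arm_command([
  {"delta_pos":[0,0,0],"roll":0,"jaw":5},
  {"delta_pos":[0,0,0],"roll":0,"jaw":5},
  {"delta_pos":[0,0,0],"roll":0,"jaw":5},
  {"delta_pos":[0,0,0],"roll":0,"jaw":5},
  {"delta_pos":[0,0,0],"roll":0,"jaw":5},
], squeeze=25)

```text
time_s: 14.3
ee_pos: [420.4, -332.6, 106.9]
ee_rot: [-180.0, 0.0, 68.8]
force: [-0.8, -0.7, -1.1]
gripper_width: 17.2
gripper_force: 25.0
```

Emit:
arm_command([
  {"delta_pos":[0,0,0],"roll":0,"jaw":30},
  {"delta_pos":[0,0,0],"roll":0,"jaw":30},
  {"delta_pos":[0,0,0],"roll":1,"jaw":30},
  {"delta_pos":[0,0,0],"roll":2,"jaw":30},
  {"delta_pos":[0,0,0],"roll":2.4,"jaw":30},
  {"delta_pos":[0,0,0],"roll":2.4,"jaw":8},
  {"delta_pos":[0,0,0],"roll":2.4,"jaw":5},
  {"delta_pos":[0,0,0],"roll":2.4,"jaw":5},
  {"delta_pos":[0,0,0],"roll":2.4,"jaw":5},
  {"delta_pos":[0,0,0],"roll":2.4,"jaw":5},
  {"delta_pos":[0,0,0],"roll":2.4,"jaw":5},
], squeeze=20)

```text
time_s: 15.22
ee_pos: [420.5, -332.7, 107.1]
ee_rot: [180.0, 0.0, 56.8]
force: [0.5, -0.9, 0.6]
gripper_width: 15.9
gripper_force: 20.0
```

Now 15.9 mm, on the flats. Lift.

Emit:
arm_command([
  {"delta_pos":[0,0,-6],"roll":0,"jaw":5},
  {"delta_pos":[0,0,-16],"roll":0,"jaw":5},
  {"delta_pos":[0,0,-32],"roll":0,"jaw":5},
  {"delta_pos":[0,0,-50],"roll":0,"jaw":5},
  {"delta_pos":[0,0,-70],"roll":0,"jaw":5},
  {"delta_pos":[0,0,-90],"roll":0,"jaw":5},
  {"delta_pos":[0,0,-103],"roll":0,"jaw":5},
  {"delta_pos":[0,0,-103],"roll":-1,"jaw":5},
  {"delta_pos":[0,0,-103],"roll":-2,"jaw":5},
  {"delta_pos":[0,0,-103],"roll":-3,"jaw":5},
  {"delta_pos":[0,0,-103],"roll":-4,"jaw":5},
  {"delta_pos":[0,0,-103],"roll":-5.3,"jaw":5},
  {"delta_pos":[0,0,-103],"roll":-5.3,"jaw":5},
  {"delta_pos":[0,0,-103],"roll":-5.3,"jaw":5},
])

```text
time_s: 16.38
ee_pos: [420.5, -332.6, 210.5]
ee_rot: [180.0, 0.0, 83.2]
force: [0.0, 0.5, -1.9]
gripper_width: 15.8
gripper_force: 20.0
```

Run:
```python
from h import *
st(); s=env.state(); print(s['ee_rot'],s['ee_pos']); d((451.8,-25.7,200),(451.8,-25.7,109),yaw=83.3)
s=grab('scene'); c=pix(s,s_:=env.state()['ee_pos']); u,v=map(int,c); print(u,v)
cv2.imwrite('pics/c7.png',cv2.resize(s['img'][max(v-50,0):v+70,u-50:u+50],None,fx=5,fy=5,interpolation=cv2.INTER_CUBIC))
```

```text
{'time_s': np.float64(16.4), 'ee_pos': array([ 420.5, -332.6,  210.5]), 'ee_rot': array([180. ,   0. ,  83.2]), 'force': array([ 0. ,  0.5, -1.9]), 'gripper_width': np.float64(15.8), 'gripper_force': np.float64(20.0), 'qpos': array([-39.6,  14.9,  95. ,   0. ,  70. , -32.7])}
[1.79970600e+02 1.87382741e-02 8.31516419e+01] [ 420.48857834 -332.61976063  210.51577684]
d (451.8, -25.7, 200) [308.5  -5.5  10.4]
d (451.8, -25.7, 109) [308.5  -5.6 101.4]
roll -0.03
405 150
```

View pics/c7.png

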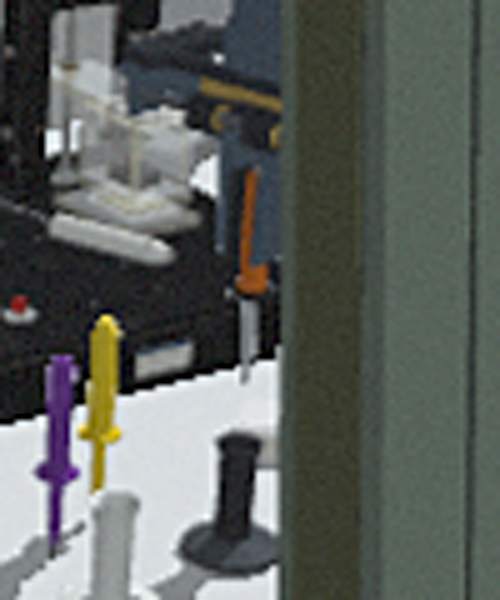

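The scriber is held upright, its tip at crop (243,380).

Emit:
arm_command([
  {"delta_pos":[35,0,0],"roll":0,"jaw":5},
  {"delta_pos":[72,-1,0],"roll":0,"jaw":5},
  {"delta_pos":[110,-2,0],"roll":0,"jaw":5},
  {"delta_pos":[150,-3,0],"roll":0,"jaw":5},
  {"delta_pos":[190,-4,0],"roll":0,"jaw":5},
  {"delta_pos":[230,-5,0],"roll":0,"jaw":5},
  {"delta_pos":[265,-5.5,0],"roll":0,"jaw":5},
  {"delta_pos":[290,-5.5,0],"roll":0,"jaw":5},
  {"delta_pos":[303,-5.5,0],"roll":0,"jaw":5},
  {"delta_pos":[308.5,-5.5,10],"roll":0,"jaw":5},
  {"delta_pos":[308.5,-5.5,30],"roll":0,"jaw":5},
  {"delta_pos":[308.5,-5.5,50],"roll":0,"jaw":5},
  {"delta_pos":[308.5,-5.5,70],"roll":0,"jaw":5},
  {"delta_pos":[308.5,-5.5,70],"roll":0,"jaw":5},
  {"delta_pos":[308.5,-5.5,70],"roll":0,"jaw":5},
])

```text
time_s: 17.68
ee_pos: [450.1, -26.1, 139.1]
ee_rot: [-179.8, 0.0, 83.2]
force: [0.7, 0.8, -0.5]
gripper_width: 16.1
gripper_force: 20.0
```

Run:
```python
from h import *
st(); e=env.state()['ee_pos']; d((451.8,-25.7,109),yaw=83.3)
for n in('scene','top'):
    s=grab(n); print(n,pix(s,e-[0,0,88]),pix(s,[420.5,-332.6,122.5]))
    if n=='scene':
        u,v=map(int,pix(s,e-[0,0,88])); print(u,v); cv2.imwrite('pics/c8.png',cv2.resize(s['img'][v-60:v+50,u-70:u+70],None,fx=5,fy=5,interpolation=cv2.INTER_CUBIC))
```

```text
{'time_s': np.float64(17.7), 'ee_pos': array([450.1, -26.1, 139.1]), 'ee_rot': array([-179.8,    0. ,   83.2]), 'force': array([ 0.7,  0.8, -0.5]), 'gripper_width': np.float64(16.1), 'gripper_force': np.float64(20.0), 'qpos': array([ -4.8,  11.1, 111.5,  -0. ,  57.5,   2. ])}
d (451.8, -25.7, 109) [ 0.6  1.7 30.1]
roll -0.02
scene (np.float64(334.08642011907614), np.float64(229.18756569559974)) (np.float64(403.475581607748), np.float64(176.00420386282283))
334 229
top (np.float64(339.84456392841753), np.float64(220.94244571262243)) (np.float64(457.39121466496124), np.float64(229.97582650748046))
```

View pics/c8.png

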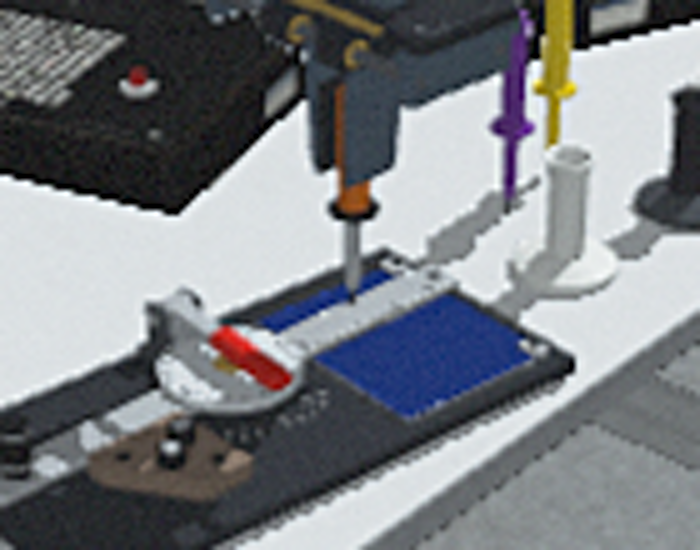

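The tip shows at crop (351,299), within 0.5 px of the prediction. The lever is down and the blade flush. Lower beside the edge, tip still 3 mm above the blank.

Emit:
arm_command([
  {"delta_pos":[0,0,12],"roll":0,"jaw":5},
  {"delta_pos":[0,0,22],"roll":0,"jaw":5},
  {"delta_pos":[0,0,28],"roll":0,"jaw":5},
  {"delta_pos":[0,1,30],"roll":0,"jaw":5},
  {"delta_pos":[0,2,30],"roll":0,"jaw":5},
  {"delta_pos":[0,3,30],"roll":0,"jaw":5},
  {"delta_pos":[0,4,30],"roll":0,"jaw":5},
  {"delta_pos":[0,5,30],"roll":0,"jaw":5},
  {"delta_pos":[0,6,30],"roll":0,"jaw":5},
  {"delta_pos":[0,6,30],"roll":0,"jaw":5},
  {"delta_pos":[0,6,30],"roll":0,"jaw":5},
])

```text
time_s: 18.7
ee_pos: [457.0, -26.3, 110.0]
ee_rot: [180.0, 0.0, 83.3]
force: [0.6, 0.3, -1.3]
gripper_width: 15.9
gripper_force: 20.0
```

Emit:
arm_command([
  {"delta_pos":[0,0,1.2],"roll":0,"jaw":5},
  {"delta_pos":[0,0.5,1.2],"roll":0,"jaw":5},
  {"delta_pos":[0,1,1.2],"roll":0,"jaw":5},
  {"delta_pos":[0,1.5,1.2],"roll":0,"jaw":5},
  {"delta_pos":[0,2,1.2],"roll":0,"jaw":5},
  {"delta_pos":[0,2.5,1.2],"roll":0,"jaw":5},
  {"delta_pos":[0,3,1.2],"roll":0,"jaw":5},
  {"delta_pos":[0,3,1.2],"roll":0,"jaw":5},
])

```text
time_s: 19.37
ee_pos: [459.9, -26.7, 108.7]
ee_rot: [-180.0, 0.0, 83.3]
force: [0.3, -0.9, -1.6]
gripper_width: 16.3
gripper_force: 20.0
```

Emit:
arm_command([
  {"delta_pos":[0,0.5,0],"roll":0,"jaw":5},
  {"delta_pos":[0,1,0],"roll":0,"jaw":5},
  {"delta_pos":[0,1.5,0],"roll":0,"jaw":5},
  {"delta_pos":[0,1.5,0],"roll":0,"jaw":5},
  {"delta_pos":[0,1.5,0],"roll":0,"jaw":5},
])

```text
time_s: 19.78
ee_pos: [460.6, -26.8, 108.5]
ee_rot: [-179.9, 0.0, 83.3]
force: [-1.7, -0.1, -0.0]
gripper_width: 16.5
gripper_force: 20.0
```

Emit:
arm_command([
  {"delta_pos":[0,0.8,0],"roll":0,"jaw":5},
  {"delta_pos":[0,0.8,0],"roll":0,"jaw":5},
  {"delta_pos":[0,0.8,0],"roll":0,"jaw":5},
])

```text
time_s: 20.03
ee_pos: [461.2, -26.9, 108.4]
ee_rot: [-179.9, 0.0, 83.3]
force: [-4.0, -0.6, 0.4]
gripper_width: 16.2
gripper_force: 20.0
```

Edge felt at x≈460.4, which agrees with the model. Back off to about 0.7 mm from it, go to the disc end, then lower to 2.7 mm of spring travel.

Emit:
arm_command([
  {"delta_pos":[0,-1.5,0],"roll":0,"jaw":5},
  {"delta_pos":[3,-2.3,0],"roll":0,"jaw":5},
  {"delta_pos":[6,-2.3,0],"roll":0,"jaw":5},
  {"delta_pos":[9,-2.3,0],"roll":0,"jaw":5},
  {"delta_pos":[9,-2.3,0],"roll":0,"jaw":5},
  {"delta_pos":[9,-2.3,1.5],"roll":0,"jaw":5},
  {"delta_pos":[9,-2.3,2.5],"roll":0,"jaw":5},
  {"delta_pos":[9,-2.3,3.5],"roll":0,"jaw":5},
  {"delta_pos":[9,-2.3,4.3],"roll":0,"jaw":5},
  {"delta_pos":[9,-2.3,4.3],"roll":0,"jaw":5},
  {"delta_pos":[9,-2.3,4.3],"roll":0,"jaw":5},
])

```text
time_s: 20.95
ee_pos: [461.2, -17.8, 104.5]
ee_rot: [180.0, 0.0, 83.3]
force: [-1.2, 0.7, -0.3]
gripper_width: 16.0
gripper_force: 20.0
```

```bash
python3 -c "
from h import *
st()
for i in range(6):
    env.grab_frame('top'); s=env.state(); print(s['time_s'],s['ee_pos'].round(1),s['force'].round(1))"
```

```text
{'time_s': np.float64(21.0), 'ee_pos': array([461.2, -17.8, 104.5]), 'ee_rot': array([180. ,   0. ,  83.3]), 'force': array([-1.2,  0.7, -0.3]), 'gripper_width': np.float64(16.0), 'gripper_force': np.float64(20.0), 'qpos': array([ -3.6,  14.2, 113.2,  -0. ,  52.5,   3.1])}
21.0 [461.2 -17.8 104.5] [-1.6  1.2 -0. ]
21.05 [461.2 -17.8 104.5] [-1.1  0.6  0.2]
21.1 [461.2 -17.8 104.5] [-0.8  0.2 -1. ]
21.15 [461.2 -17.8 104.5] [-1.1  1.8  0.6]
21.2 [461.2 -17.8 104.5] [-0.6  0.5 -0.3]
21.25 [461.1 -17.8 104.5] [-0.2  1.3 -0.4]
```

Emit:
arm_command([
  {"delta_pos":[0,0,1],"roll":0,"jaw":5},
  {"delta_pos":[0,0,1],"roll":0,"jaw":5},
  {"delta_pos":[0,0,1],"roll":0,"jaw":5},
  {"delta_pos":[0,0,1],"roll":0,"jaw":5},
  {"delta_pos":[-1,0,1],"roll":0,"jaw":5},
  {"delta_pos":[-3,0,1],"roll":0,"jaw":5},
  {"delta_pos":[-5,0,1],"roll":0,"jaw":5},
  {"delta_pos":[-7.5,0,1],"roll":0,"jaw":5},
  {"delta_pos":[-10,0,1],"roll":0,"jaw":5},
  {"delta_pos":[-12.5,0,1],"roll":0,"jaw":5},
  {"delta_pos":[-15,0,1],"roll":0,"jaw":5},
  {"delta_pos":[-17.5,0,1],"roll":0,"jaw":5},
  {"delta_pos":[-20,0.1,1],"roll":0,"jaw":5},
  {"delta_pos":[-22.5,0.1,1],"roll":0,"jaw":5},
  {"delta_pos":[-25,0.1,1],"roll":0,"jaw":5},
])

```text
time_s: 22.5
ee_pos: [458.0, -42.8, 103.4]
ee_rot: [-180.0, 0.0, 83.3]
force: [1.0, 1.4, 0.1]
gripper_width: 16.1
gripper_force: 20.0
```

```bash
python3 -c "
from h import *
for i in range(5):
    env.grab_frame('top'); s=env.state(); print(s['time_s'],s['ee_pos'].round(1),s['force'].round(1))"
```

```text
22.55 [458.  -43.3 103.4] [ 0.1 -0.4 -0.6]
22.6 [458.  -43.3 103.4] [-0.4 -0.2 -0.5]
22.65 [458.  -43.2 103.4] [ 0.4 -0.5  0.1]
22.7 [458.  -43.1 103.4] [ 0.7 -0.4  0.3]
22.75 [458.  -43.  103.4] [-1.  -0.1  0. ]
```

Emit:
arm_command([
  {"delta_pos":[-2,0,0],"roll":0,"jaw":5},
  {"delta_pos":[-4.5,0,0],"roll":0,"jaw":5},
  {"delta_pos":[-7,0,0],"roll":0,"jaw":5},
  {"delta_pos":[-9.5,0,0],"roll":0,"jaw":5},
  {"delta_pos":[-12,0.1,0],"roll":0,"jaw":5},
  {"delta_pos":[-14.5,0.1,0],"roll":0,"jaw":5},
  {"delta_pos":[-17,0.1,0],"roll":0,"jaw":5},
  {"delta_pos":[-19.5,0.1,0],"roll":0,"jaw":5},
  {"delta_pos":[-22,0.1,0],"roll":0,"jaw":5},
  {"delta_pos":[-24.5,0.1,0],"roll":0,"jaw":5},
  {"delta_pos":[-27,0.1,0],"roll":0,"jaw":5},
  {"delta_pos":[-29.5,0.1,0],"roll":0,"jaw":5},
  {"delta_pos":[-32,0.1,0],"roll":0,"jaw":5},
  {"delta_pos":[-34.5,0.1,0],"roll":0,"jaw":5},
])

```text
time_s: 23.92
ee_pos: [454.1, -77.1, 103.4]
ee_rot: [-180.0, 0.0, 83.3]
force: [-0.3, 2.1, 1.0]
gripper_width: 16.2
gripper_force: 20.0
```

```bash
python3 -c "
from h import *
for i in range(5):
    env.grab_frame('top'); s=env.state(); print(s['time_s'],s['ee_pos'].round(1),s['force'].round(1))"
```

```text
23.9667 [454.  -77.5 103.4] [-1.  -0.7  0.3]
24.0167 [454.  -77.5 103.4] [-0.8  0.2 -0.1]
24.0667 [454.1 -77.5 103.4] [-0.2  0.   0.1]
24.1167 [454.1 -77.4 103.5] [-1.5 -1.3 -0.2]
24.1667 [454.1 -77.3 103.4] [-2.4 -0.4  0.1]
```

Emit:
arm_command([
  {"delta_pos":[-2,0,0],"roll":0,"jaw":5},
  {"delta_pos":[-4.5,0,0],"roll":0,"jaw":5},
  {"delta_pos":[-7,0,0],"roll":0,"jaw":5},
  {"delta_pos":[-9.5,0,0],"roll":0,"jaw":5},
  {"delta_pos":[-12,0,0],"roll":0,"jaw":5},
  {"delta_pos":[-14.5,0,0],"roll":0,"jaw":5},
  {"delta_pos":[-17,0,0],"roll":0,"jaw":5},
  {"delta_pos":[-19.5,0,0],"roll":0,"jaw":5},
  {"delta_pos":[-22,0,0],"roll":0,"jaw":5},
  {"delta_pos":[-24.5,0.1,0],"roll":0,"jaw":5},
  {"delta_pos":[-27,0.1,0],"roll":0,"jaw":5},
  {"delta_pos":[-29.5,0.1,0],"roll":0,"jaw":5},
  {"delta_pos":[-32,0.1,0],"roll":0,"jaw":5},
  {"delta_pos":[-34,0.1,0],"roll":0,"jaw":5},
  {"delta_pos":[-34,0.1,0],"roll":0,"jaw":5},
  {"delta_pos":[-34,0.1,0],"roll":0,"jaw":5},
  {"delta_pos":[-34,0.1,0],"roll":0,"jaw":5},
])

```text
time_s: 25.58
ee_pos: [450.2, -111.1, 103.4]
ee_rot: [-180.0, 0.1, 83.3]
force: [-0.9, -1.3, -0.6]
gripper_width: 16.0
gripper_force: 20.0
```

```bash
python3 -c "
from h import *
for i in range(4):
    env.grab_frame('top'); s=env.state(); print(s['time_s'],s['ee_pos'].round(1),s['force'].round(1))"
```

```text
25.6333 [ 450.2 -111.   103.5] [-1.2 -1.1  1.6]
25.6833 [ 450.2 -111.   103.4] [-1.5 -1.  -0.6]
25.7333 [ 450.2 -111.   103.5] [-1.  -0.5 -0.4]
25.7833 [ 450.2 -110.9  103.4] [-1.5 -1.9  0.1]
```

Emit:
arm_command([
  {"delta_pos":[0,0,-4],"roll":0,"jaw":5},
  {"delta_pos":[0,0,-12],"roll":0,"jaw":5},
  {"delta_pos":[0,-2,-35],"roll":0,"jaw":5},
  {"delta_pos":[0,-2,-70],"roll":0,"jaw":5},
  {"delta_pos":[0,-2,-107],"roll":0,"jaw":5},
  {"delta_pos":[-20,-2,-107],"roll":0,"jaw":5},
  {"delta_pos":[-60,-2,-107],"roll":1,"jaw":5},
  {"delta_pos":[-90,-2,-107],"roll":2,"jaw":5},
  {"delta_pos":[-120,-2,-107],"roll":3,"jaw":5},
  {"delta_pos":[-140,-2,-107],"roll":4,"jaw":5},
  {"delta_pos":[-150,-2,-107],"roll":5.3,"jaw":5},
  {"delta_pos":[-150,-2,-107],"roll":5.3,"jaw":5},
  {"delta_pos":[-150,-2,-107],"roll":5.3,"jaw":5},
  {"delta_pos":[-150,-2,-107],"roll":5.3,"jaw":5},
])

```text
time_s: 26.95
ee_pos: [431.1, -258.6, 210.8]
ee_rot: [180.0, -0.0, 57.0]
force: [-1.8, -0.6, -1.2]
gripper_width: 16.6
gripper_force: 20.0
```

Run:
```python
from h import *
import pickle
st(); d((420.5,-332.6,209),(420.5,-332.6,107),yaw=56.8)
f0,s0=pickle.load(open('f3.pkl','rb')); f=grab('top'); s=grab('scene')
u=np.array([.1132,.9936]);n=np.array([-u[1],u[0]])
for nm,A,B in(('top',f0,f),('scene',s0,s)):
    for x in range(-165,-50,8):
        v=[]
        for y in(12,14,16,18,20,22,26):
            w=np.array([483.9,40.9])+x*u+y*n; a,b=pix(B,[*w,18]); g=lambda F:cv2.getRectSubPix(F['img'],(1,1),(float(a),float(b)))[0,0].astype(int)
            v.append((g(B)-g(A)).sum())
        print(nm,x,v)
```

```text
{'time_s': np.float64(27.0), 'ee_pos': array([ 431.1, -258.6,  210.8]), 'ee_rot': array([180.,  -0.,  57.]), 'force': array([-1.8, -0.6, -1.2]), 'gripper_width': np.float64(16.6), 'gripper_force': np.float64(20.0), 'qpos': array([-32.3,  11.9,  99.1,   0. ,  69. ,   0.7])}
d (420.5, -332.6, 209) [-67.8  31.4   1.8]
d (420.5, -332.6, 107) [-67.9  31.4 103.8]
roll 0.03
top -165 [np.int64(-1), np.int64(-9), np.int64(-9), np.int64(-6), np.int64(2), np.int64(-3), np.int64(-6)]
top -157 [np.int64(3), np.int64(2), np.int64(1), np.int64(0), np.int64(-4), np.int64(-9), np.int64(-20)]
top -149 [np.int64(-3), np.int64(-5), np.int64(-5), np.int64(4), np.int64(4), np.int64(-6), np.int64(-43)]
top -141 [np.int64(0), np.int64(-6), np.int64(-2), np.int64(-2), np.int64(-6), np.int64(-5), np.int64(-8)]
top -133 [np.int64(1), np.int64(-2), np.int64(-4), np.int64(-7), np.int64(-7), np.int64(-2), np.int64(-17)]
top -125 [np.int64(4), np.int64(2), np.int64(-4), np.int64(-7), np.int64(-4), np.int64(-1), np.int64(-37)]
top -117 [np.int64(8), np.int64(5), np.int64(-3), np.int64(-10), np.int64(-18), np.int64(
[... 1908 characters left out ...]
t64(-58)]
scene -93 [np.int64(-61), np.int64(-32), np.int64(-20), np.int64(-25), np.int64(-44), np.int64(-62), np.int64(-73)]
scene -85 [np.int64(-51), np.int64(-39), np.int64(-29), np.int64(-9), np.int64(-9), np.int64(-16), np.int64(-54)]
scene -77 [np.int64(-50), np.int64(-27), np.int64(-13), np.int64(-7), np.int64(-19), np.int64(-25), np.int64(-32)]
scene -69 [np.int64(-24), np.int64(-19), np.int64(-31), np.int64(-55), np.int64(-72), np.int64(-73), np.int64(-76)]
scene -61 [np.int64(21), np.int64(-5), np.int64(-26), np.int64(-47), np.int64(-68), np.int64(-87), np.int64(-77)]
scene -53 [np.int64(-62), np.int64(-35), np.int64(-40), np.int64(-66), np.int64(-70), np.int64(-62), np.int64(-78)]
```

Emit:
arm_command([
  {"delta_pos":[-25,11,0],"roll":0,"jaw":5},
  {"delta_pos":[-50,23,0],"roll":0,"jaw":5},
  {"delta_pos":[-67.8,31.4,1.8],"roll":0,"jaw":5},
  {"delta_pos":[-67.8,31.4,1.8],"roll":0,"jaw":5},
  {"delta_pos":[-67.8,31.4,1.8],"roll":0,"jaw":5},
  {"delta_pos":[-67.8,31.4,1.8],"roll":0,"jaw":5},
])

```text
time_s: 27.55
ee_pos: [420.1, -332.1, 208.6]
ee_rot: [-180.0, -0.0, 56.9]
force: [-0.5, 1.0, -0.3]
gripper_width: 16.6
gripper_force: 20.0
```

Run:
```python
from h import *
import pickle
st(); d((420.5,-332.6,107),yaw=56.8)
f0=pickle.load(open('top0.pkl','rb')); f3,s3=pickle.load(open('f3.pkl','rb')); f=grab('top'); s=grab('scene'); pickle.dump((f,s),open('f9.pkl','wb'))
u=np.array([.1132,.9936]);n=np.array([-u[1],u[0]])
ys=(13,15,17,19,21,23,26,29,33)
for nm,A,B in(('top',f3,f),('scene',s3,s)):
    for x in range(-170,-46,6):
        r=[]
        for F in(A,B):
            v=[]
            for y in ys:
                a,b=pix(F,[*(np.array([483.9,40.9])+x*u+y*n),18]); v.append(int(cv2.getRectSubPix(F['img'],(1,1),(float(a),float(b)))[0,0][1:].astype(int).sum()))
            r.append(v)
        print(nm,x,*r)
```

```text
{'time_s': np.float64(27.6), 'ee_pos': array([ 420.1, -332.1,  208.6]), 'ee_rot': array([-180. ,   -0. ,   56.9]), 'force': array([-0.5,  1. , -0.3]), 'gripper_width': np.float64(16.6), 'gripper_force': np.float64(20.0), 'qpos': array([-39.6,  15. ,  95.2,   0. ,  69.8,  -6.5])}
d (420.5, -332.6, 107) [ -0.3   0.6 101.6]
roll 0.02
top -170 [296, 248, 201, 194, 188, 184, 191, 192, 189] [231, 202, 174, 168, 167, 170, 161, 167, 167]
top -164 [303, 242, 195, 179, 176, 177, 175, 184, 176] [231, 195, 172, 162, 160, 166, 155, 152, 151]
top -158 [330, 250, 191, 161, 165, 165, 163, 162, 160] [245, 197, 169, 155, 157, 157, 151, 147, 145]
top -152 [334, 260, 200, 156, 154, 158, 163, 162, 161] [253, 203, 168, 145, 145, 147, 145, 140, 142]
top -146 [313, 252, 194, 164, 156, 156, 163, 157, 152] [238, 203, 168, 145, 143, 146, 148, 141, 146]
top -140 [281, 226, 173, 162, 158, 160, 160, 162, 158] [246, 202, 160, 147, 142, 142, 140, 136, 141]
top -134 [312, 240, 177, 155, 158, 157, 163, 158, 160] [297, 236, 169, 143, 141, 141, 140, 146, 142]
top -128 [317, 240, 189, 157, 153, 155, 158, 161, 152] [307,
[... 2581 characters left out ...]
 84, 82, 79, 78, 88, 85] [208, 146, 96, 71, 55, 45, 50, 66, 61]
scene -86 [212, 158, 112, 82, 81, 86, 88, 85, 83] [212, 152, 98, 61, 59, 64, 71, 57, 57]
scene -80 [204, 145, 111, 91, 82, 86, 88, 93, 83] [204, 144, 107, 83, 73, 77, 80, 79, 62]
scene -74 [188, 133, 105, 90, 90, 94, 83, 81, 85] [185, 135, 107, 91, 81, 80, 80, 90, 85]
scene -68 [196, 141, 99, 87, 85, 84, 87, 91, 86] [203, 142, 97, 79, 78, 81, 84, 83, 85]
scene -62 [207, 152, 104, 77, 78, 83, 92, 82, 82] [199, 146, 101, 73, 74, 80, 73, 87, 92]
scene -56 [210, 151, 110, 81, 67, 71, 77, 90, 87] [210, 154, 112, 85, 72, 69, 77, 87, 79]
scene -50 [220, 162, 121, 115, 112, 109, 104, 108, 108] [218, 163, 123, 112, 106, 99, 97, 101, 107]
```

```bash
python3 -c "
from h import *
a=[]
for i in range(16):
    env.grab_frame('top'); a.append(env.state()['force'])
a=np.array(a); print(a.mean(0),a.std(0),env.state()['time_s'],env.state()['ee_pos'])"
```

```text
[-0.11679312  0.0315282  -1.3170425 ] [0.46919441 0.45707943 0.42426549] 28.45 [ 419.98587544 -333.290224    208.65522815]
```

Emit:
arm_command([
  {"delta_pos":[0.2,0.3,15],"roll":0,"jaw":5},
  {"delta_pos":[0.2,0.3,33],"roll":0,"jaw":5},
  {"delta_pos":[0.2,0.3,48],"roll":0,"jaw":5},
  {"delta_pos":[0.2,0.3,62],"roll":0,"jaw":5},
  {"delta_pos":[0.2,0.3,75],"roll":0,"jaw":5},
  {"delta_pos":[0.2,0.3,86],"roll":0,"jaw":5},
  {"delta_pos":[0.2,0.3,93],"roll":0,"jaw":5},
  {"delta_pos":[0.2,0.3,98],"roll":0,"jaw":5},
  {"delta_pos":[0.2,0.3,100],"roll":0,"jaw":5},
  {"delta_pos":[0.2,0.3,100],"roll":0,"jaw":5},
  {"delta_pos":[0.2,0.3,100],"roll":0,"jaw":5},
])

```text
time_s: 29.37
ee_pos: [420.7, -333.6, 109.2]
ee_rot: [179.9, 0.0, 56.8]
force: [0.2, -0.4, -0.3]
gripper_width: 16.2
gripper_force: 20.0
```

Emit:
arm_command([
  {"delta_pos":[0.3,0,1],"roll":0,"jaw":5},
  {"delta_pos":[0.3,0,2],"roll":0,"jaw":5},
  {"delta_pos":[0.3,0,2],"roll":0,"jaw":5},
  {"delta_pos":[0.3,0,2],"roll":0,"jaw":5},
])

```text
time_s: 29.7
ee_pos: [420.9, -333.3, 107.1]
ee_rot: [179.9, 0.0, 56.8]
force: [0.2, -0.1, 0.9]
gripper_width: 16.0
gripper_force: 20.0
```

Collar on the rim (z 107, force rising). Release slowly and lift clear.

Emit:
arm_command([
  {"delta_pos":[0,0,0],"roll":0,"jaw":20},
  {"delta_pos":[0,0,0],"roll":0,"jaw":25},
  {"delta_pos":[0,0,0],"roll":0,"jaw":35},
  {"delta_pos":[0,0,0],"roll":0,"jaw":50},
  {"delta_pos":[0,0,0],"roll":0,"jaw":50},
  {"delta_pos":[0,0,0],"roll":0,"jaw":50},
  {"delta_pos":[0,0,0],"roll":0,"jaw":50},
  {"delta_pos":[0,0,-15],"roll":0,"jaw":50},
  {"delta_pos":[0,0,-35],"roll":0,"jaw":50},
  {"delta_pos":[0,0,-60],"roll":0,"jaw":50},
  {"delta_pos":[0,0,-90],"roll":0,"jaw":50},
  {"delta_pos":[0,0,-125],"roll":0,"jaw":50},
  {"delta_pos":[-20,0,-150],"roll":0,"jaw":50},
  {"delta_pos":[-50,0,-150],"roll":0,"jaw":50},
  {"delta_pos":[-90,0,-150],"roll":0,"jaw":50},
  {"delta_pos":[-120,0,-150],"roll":0,"jaw":50},
  {"delta_pos":[-120,0,-150],"roll":0,"jaw":50},
  {"delta_pos":[-120,0,-150],"roll":0,"jaw":50},
  {"delta_pos":[-120,0,-150],"roll":0,"jaw":50},
])

```text
time_s: 31.28
ee_pos: [355.0, -433.0, 256.5]
ee_rot: [-180.0, -0.0, 56.8]
force: [0.8, 0.3, 0.2]
gripper_width: 45.4
gripper_force: 0.0
```

Run:
```python
from h import *
import pickle
st()
def o(F,box):
    h=cv2.cvtColor(F['img'],cv2.COLOR_BGR2HSV); x0,y0,x1,y1=box; m=np.zeros(h.shape[:2],bool); m[y0:y1,x0:x1]=True
    m&=(h[...,0]>4)&(h[...,0]<16)&(h[...,1]>100)&(h[...,2]>60); y,x=np.nonzero(m)
    return (len(x),x.mean().round(1),y.mean().round(1),x.min(),x.max(),y.min(),y.max()) if len(x) else None
for n,box in(('scene',(393,155,420,205)),('top',(435,215,480,245))):
    F=grab(n); print(n,'before',o(pickle.load(open(n+'0.pkl','rb')),box),'now',o(F,box))
    P=pickle.load(open('f3.pkl','rb'))[n=='scene']
    b=(270,200,370,290) if n=='scene' else (248,165,388,260)
    D=cv2.absdiff(F['img'],P['img'])[b[1]:b[3],b[0]:b[2]].sum(2)
    h=cv2.cvtColor(F['img'],cv2.COLOR_BGR2HSV); m=np.zeros(h.shape[:2],bool); m[b[1]:b[3],b[0]:b[2]]=1
    m&=((h[...,0]<5)|(h[...,0]>174))&(h[...,1]>130)&(h[...,2]>70); y,x=np.nonzero(m); print('lever px',len(x),x.min(),x.max(),y.min(),y.max())
f=grab('top'); w=lambda U,V:world(f,248+(U+.5)/5.7-.5,165+(V+.5)/5.7-.5,h=23.5)
# loose objects: compare first and last frames
f0=pickle.load(open('top0.pkl','rb'))
for nm,(a,b,c,d_) in dict(mug=(175,178,225,225),bottle=(185,105,250,165),tape=(222,240,250,265)).items():
    g=lambda F:cv2.cvtColor(F['img'][b:d_,a:c],cv2.COLOR_BGR2GRAY).astype(np.float32)
    print(nm,cv2.phaseCorrelate(g(f0),g(f)))
g=cv2.cvtColor(f['img'],cv2.COLOR_BGR2GRAY).astype(np.float32); g3=cv2.cvtColor(pickle.load(open('f3.pkl','rb'))[0]['img'],cv2.COLOR_BGR2GRAY).astype(np.float32)
print('blade end',cv2.phaseCorrelate(g3[202:228,330:382].copy(),g[202:228,330:382].copy()))
```

```text
{'time_s': np.float64(31.3), 'ee_pos': array([ 355. , -433. ,  256.5]), 'ee_rot': array([-180. ,   -0. ,   56.8]), 'force': array([0.8, 0.3, 0.2]), 'gripper_width': np.float64(45.4), 'gripper_force': np.float64(0.0), 'qpos': array([-51.9,  15.6,  87.4,   0. ,  77.1, -18.7])}
scene before (121, np.float64(403.6), np.float64(176.6), np.int64(400), np.int64(407), np.int64(166), np.int64(188)) now (126, np.float64(403.4), np.float64(176.3), np.int64(400), np.int64(407), np.int64(165), np.int64(188))
lever px 82 306 321 234 246
top before None now (2, np.float64(459.5), np.float64(231.0), np.int64(459), np.int64(460), np.int64(231), np.int64(231))
lever px 84 312 318 206 226
mug ((0.06284049760841626, -0.00016705452052079295), 0.9682367726167043)
bottle ((0.035702216096538564, -0.023493047521775168), 0.9537174540537375)
tape ((-0.07907248748242601, 0.5198867320816039), 1.0066669394175212)
blade end ((0.035934313943670304, 0.43340755391018426), 0.9985655415368833)
```

```bash
python3 -c "
from workcell import env
print(env.job_done())"
```

```text
the job is handed in; nothing more can be done
None
```

I swung the blade flush, locked the lever at about 17 N, drew the line from about 61 to 155 mm from the pivot, put the scriber back upright and handed the job in at about 31 s of the 72 s allowed; the hand-in gave no verdict, and the line doesn't show in the camera images, so my evidence for it is about 1.3 N of tip force at all four points where I paused.

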